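# Push a foam tube tray up the ramp into its dock

### The job

Push the grey foam tube tray that stands at the foot of the ramp up the ramp of the tray dock until its rear edge drops behind the lip at the top, so that it lies flat in the dock. Push it, do not lift it, and leave the other foam tray where it is.

Things in the scene. Friction and masses are not known exactly. Their poses are not given: they have to be found in the camera images.
- tray: The tray to dock: grey foam block with 64 small wells in its top, 155 x 155 x 42 mm, solid, about 0.2 kg, too wide to grip. It stands flat on the worktop before the foot of the ramp, square to it within 6 degrees and within 8 mm of its centre line. Origin at the centre of its underside, z up, sides along x and y, x roughly up the ramp.
- dock: Fixed, smooth tray dock: bare metal ramp, then white level pocket, between metal side rails 189 mm apart, 40 mm high, flared outward 40 mm before the ramp. Origin on the worktop under the crest's middle; +x horizontal, the way of the push; z up. Ramp rises evenly from the worktop at x = -100 mm to the crest, 24 mm high, at x = 0; there the floor steps down 12 mm: the lip.
- dock_seat (a point): Centre of the pocket floor, at dock x = 88.5 mm, 12 mm above the worktop; the dock's axes. The floor runs from the lip (x = 0) to a 45 mm high end stop at x = 177 mm, 22 mm longer than the tray. Let go on the ramp, the tray may slide back. It tips nose-down over the crest; its rear edge drops as it passes x = 0. A push 32 mm above the worktop clears the crest.
- spare_tray: A second foam tray of the same kind, 154 x 154 x 43 mm, lying to the right near the robot's edge of the worktop, away from the dock: to be left alone. Origin at the centre of its underside.

How it is judged:
By the outcome, as a careful person would: the job done as asked, in the order asked, and still so for the second after the job is handed in, with the robot touching nothing.
It also fails if it takes over 38 s, if anything falls off the work surface, if the arm or the gripper's body presses on something with over 40 N, if the wrist force passes 120 N, or if a joint passes its speed limit or range.

### The arm

A 6-joint arm with a two-finger parallel gripper is mounted at the origin on a cart in front of the work surface, level with it; the furniture and walls round the work are solid. World frame = base frame: x ahead of the robot, y to its left, z up, the work surface at z = 0. Lengths are in m, angles in rad, forces in N, time in s.
With the tool pointing down it reaches from about 0.225 to 0.875 m from the base axis. Payload 3.4 kg.
Tool frame: the origin (TCP) lies on the centre line of the jaws, within the pads' length; the fingertips stand 17 mm ahead of it and the grasp point (between the pads) lies 2 mm behind it (nose_length is the distance from the TCP to the fingertips, in m); z points along the fingers, y is the line along which they close (so a half turn about z gives the same grasp; the last joint's range is limited). The gripper opens to 85 mm and grips with 20 to 120 N. Pads are 22 mm wide; open, the fingers measure 114 mm over their backs; the gripper's body (76 mm by 85 mm) begins 54 mm behind the grasp point. The pads swing forward as they close: fully open they stand 13 mm farther back than shut.
Start: joints at [-1.306, 0.276, 1.505, -0, 1.361, -0.121], TCP at [0.216, -0.533, 0.224] pointing down, gripper open.
Joint ranges: [-2.89, 2.89], [-0.75, 2.08], [0.22, 2.7], [-1.18, 4.32], [0.11, 2.71], [-2.7, 2.7]. Speed limits (rad/s): [2.57, 2.57, 3.14, 3.14, 3.14, 3.14].

### API

Orientations are given as a unit quaternion [w, x, y, z].
In Python, from rig import get_state, get_image, sign_off, find_in, place_of, nose_length gives the robot as it stands.
- The arm moves only by the tool apply_moves, never from a script. Its argument "deltas" is one flat list of numbers, 5 for each row, row after row: the finger opening in mm, from 0 to 85.4, then the shift along the tool's x, y, z in mm, then the turn about the tool's z in degrees. A call has 1 to 12 rows; each row is the pose to reach, as a shift and turn from the pose commanded when the call began, along the tool's axes at that moment; what a row does not reach only later rows make up. A row lasts 1/12 s, in which the tool goes at most 41.7 mm and 7.16 degrees, less where a joint would pass 70% of its speed; a pose out of reach is approached as far as the arm can. A call with a gripper value outside its range is refused whole. The fingers move at their own pace and stop on an object; "squeeze" is the grip in N (left out, the last holds). Time passes only in rows, so rows that repeat a pose let the fingers close. It gives the time, the measured TCP pose, the force, the opening and the grip force at its end, in the units of the state.
- get_state(): the state, without advancing time (a new reading comes with each control period).
- get_image(name): name is "scene" or "side" or "wrist"; returns a dict with "frame" (480x640x3 uint8, red, green, blue), "K" (3x3 intrinsics, pixels), "position" and "orientation" of the camera in the world. Camera axes: x right, y down, z forward; pixel columns grow to the right and rows downward; lengths in m; the calibration is good to about 2 mm. A picture is of the moment at which its call begins. There is no depth.
- sign_off(): hands the job in; it is judged then, once.
Trained networks look in a picture, given as the dict that the camera call returned (one of the last four; its "shot" number tells which), for a name from the list of things; names that differ only in an ending like _2 or _b are one class to them, and where a whole thing is asked for, a point or a joint stands for the part that bears it (a point fixed in the world has none). Each returns a list of dicts, best first, with "score" (0 to 1); they miss things now and then, are a little off and sometimes report something else, mostly with a low value. They report only what shows in the picture. A call takes as long as a camera call.
- find_in(query, picture): "point" ([column, row] in pixels, amid what is visible of it).
- place_of(query, picture): "point" ([column, row] in pixels: a listed point, or the origin of a listed thing).
The state is a dict: "clock": time; "qpos": joint angles; "qd": joint speeds; "effort": joint torques, N m; "position": TCP position; "ee_rot": TCP orientation; "contact_force": force on the tool from outside, world axes, zero at the start; "moment": the same for the moment, N m; "width": finger opening in m; "gripper_force": force on a finger pad.
Only numpy, scipy, OpenCV 4.12 (cv2) and the standard library are available. Lean on these libraries where they do the work, as an engineer would, in place of code of your own. Each camera call takes 0.05 s, during which the arm holds its last target. There are 200 camera calls.

## Working session

There is one attempt and no reset: what is moved stays moved. The work goes in short steps, Python scripts to look and compute and a tool call to move; the robot and the scene stay as the last step left them, time stands still between calls to the robot, and variables do not carry over. Pictures are saved under pics/ and viewed, at most 10 in all, crops included, and the job is handed in when it is done.

Besides the shell and the picture viewer there is one more tool, called after ">>>" by a JSON object that holds its "fn" and its "kwargs", one argument or row to a line. apply_moves: Moves the arm, as the interface text tells. Its arguments: {"type":"object","properties":{"deltas":{"type":"array"},"squeeze":{"type":"number"}},"required":["deltas"]}

```bash
mkdir -p pics; cat > h.py <<'E'
import numpy as np, cv2
from scipy.spatial.transform import Rotation as R
from rig import *
def rot(q): return R.from_quat([q[1],q[2],q[3],q[0]]).as_matrix()
def px2w(im,p,z):
    K=np.array(im["K"]); d=rot(im["orientation"])@np.linalg.solve(K,[p[0],p[1],1]); c=np.array(im["position"])
    return c+d*(z-c[2])/d[2]
def w2px(im,P):
    q=np.array(im["K"])@(rot(im["orientation"]).T@(np.array(P)-im["position"])); return q[:2]/q[2]
def save(im,n): cv2.imwrite("pics/"+n,im["frame"][:,:,::-1])
E
python3 - <<'E'
from h import *
s=get_state();print(s["clock"],s["position"],s["ee_rot"],s["width"],nose_length)
for c in ("scene","side"):
    im=get_image(c);save(im,c+"1.png");print(c,np.round(im["position"],3))
    for q,z in (("tray",0),("dock",0),("dock_seat",.012),("spare_tray",0)):
        for r in place_of(q,im)[:2]: print(q,np.round(r["point"],1),round(r["score"],2),np.round(px2w(im,r["point"],z),4))
E
```

```text
0.0 [ 0.21621998 -0.53220159  0.22343217] [-9.18586572e-04  9.81448300e-01  1.91724763e-01 -7.13213304e-05] 0.08534923364576795 0.017
scene [-0.454  0.585  0.605]
tray [293.2 231.6] 0.55 [ 0.5999 -0.1978  0.    ]
dock [229.2 263.6] 0.93 [0.5398 0.0457 0.    ]
dock_seat [202.2 274.4] 0.82 [0.5109 0.1341 0.012 ]
spare_tray [428.5 227.2] 0.85 [ 0.3897 -0.5414  0.    ]
side [ 0.297 -1.028  0.513]
tray [366.2 270.6] 0.92 [ 0.5843 -0.1951  0.    ]
dock [323.  229.8] 0.93 [0.535  0.0244 0.    ]
dock_seat [308.8 209.6] 0.71 [0.5182 0.1339 0.012 ]
spare_tray [309.9 405.9] 0.6 [ 0.3913 -0.5506  0.    ]
```

View pics/scene1.png

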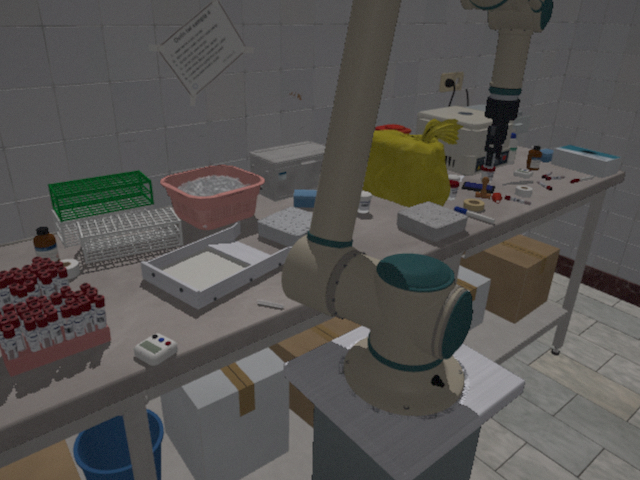

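View pics/side1.png

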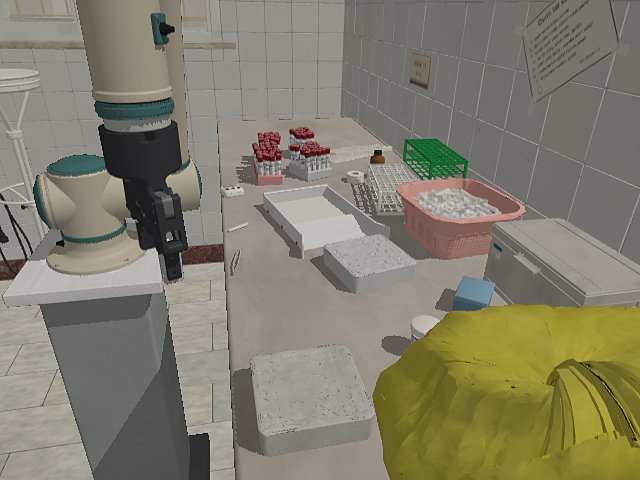

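The tray is at about (368,262) in side, just before the ramp foot. The dock runs from about (330,235) away to (280,195), roughly along +y. The spare tray is at (310,400). I'll enlarge the dock area for the corners.

```bash
python3 - <<'E'
import cv2
i=cv2.imread("pics/side1.png")[170:305,245:425]
cv2.imwrite("pics/c1.png",cv2.resize(i,None,fx=4.4,fy=4.4,interpolation=cv2.INTER_CUBIC))
E
```

```text
(no output)
```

View pics/c1.png

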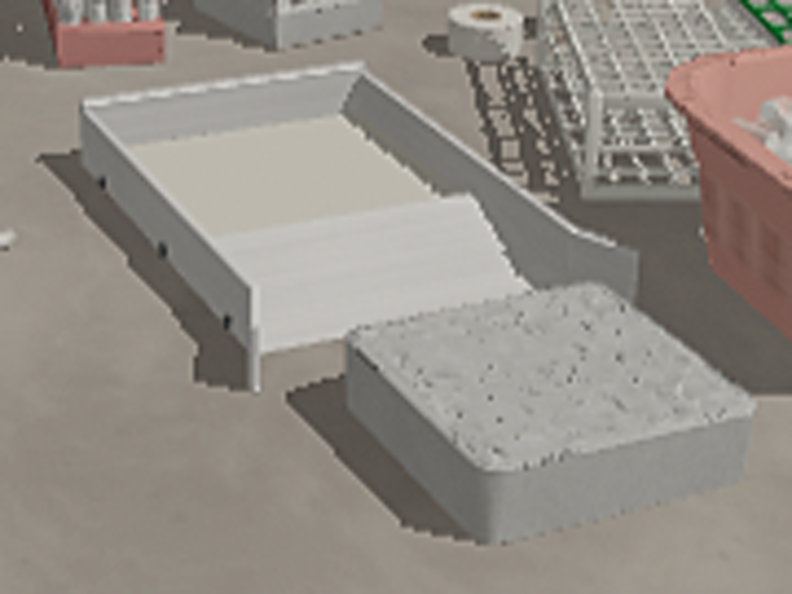

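The crop shows the dock with its crest from (218,236) to (470,197), the rails' tops, and the tray's top corners near (348,335), (605,285), (755,403), (485,470).

```bash
python3 - <<'E'
from h import *
im=get_image("side")
for n,p,z in (("backL",(83,103),.045),("backR",(362,66),.045),("railLfront",(253,288),.04),("railRkink",(572,235),.04),("crestL",(218,236),.024),("crestR",(470,197),.024),("footL",(262,352),0),("footR",(530,285),0),
 ("trayFL",(345,335),.042),("trayFR",(605,282),.042),("trayRR",(757,405),.042),("trayRL",(485,472),.042)):
    q=(p[0]/4.4+245-.5,p[1]/4.4+170-.5); print(n,np.round(px2w(im,q,z),4))
E
```

```text
backL [0.4002 0.1963 0.045 ]
backR [0.5911 0.2349 0.045 ]
railLfront [ 0.4625 -0.0766  0.04  ]
railRkink [ 0.6501 -0.0408  0.04  ]
crestL [0.4599 0.0261 0.024 ]
crestR [0.6182 0.056  0.024 ]
footL [ 0.4678 -0.0741  0.    ]
footR [ 0.6345 -0.0197  0.    ]
trayFL [ 0.4981 -0.1416  0.042 ]
trayFR [ 0.6474 -0.1058  0.042 ]
trayRR [ 0.6755 -0.2464  0.042 ]
trayRL [ 0.5315 -0.2824  0.042 ]
```

```bash
cat >> h.py <<'E'
a=np.radians(12.3); u=np.array([-np.sin(a),np.cos(a)]); n=np.array([np.cos(a),np.sin(a)])
O=n*.5305-u*.0745   # dock origin
def dock(P): d=np.array(P)[:2]-O; return d@u,d@n   # along, right
def world(x,r,z): return np.r_[O+u*x+n*r,z]
def delta(P):
    s=get_state(); M=rot(s["ee_rot"]); t=np.degrees(np.arctan2(M[1,0],M[0,0]))
    return np.round(1000*M.T@(np.array(P)-s["position"]),1), "turn",round(t-102.3,2)
E
python3 - <<'E'
from h import *
im=get_image("side"); print("cap",px2w(im,(425,332),0),"box",px2w(im,(470,312),0),"bagL",px2w(im,(378,400),.03))
im=get_image("scene"); print("bag",px2w(im,(372,192),0.0),px2w(im,(445,205),0))
print(world(-.365,.003,.12),delta(world(-.365,.003,.12)))
E
```

```text
cap [ 0.62451387 -0.42117959  0.        ] box [ 0.73387807 -0.37984842  0.        ] bagL [ 0.48017652 -0.58602239  0.03      ]
bag [ 0.70434285 -0.61695117  0.        ] [ 0.47502042 -0.72801294  0.        ]
[ 0.61488067 -0.31575982  0.12      ] (array([450.9, -51.1, 104.3]), 'turn', np.float64(-80.19))
```

>>> {"fn": "apply_moves", "kwargs": {
  "deltas": [85,22,-16,0,-6,85,44,-32,0,-12,85,66,-47,0,-18,85,88,-63,0,-24,85,110,-79,0,-30,85,132,-95,0,-36,85,154,-110,0,-42,85,176,-126,0,-48,85,203,-120,0,-54,85,230,-112,0,-60,85,257,-105,0,-66,85,280,-98,0,-72]
}}

```text
clock: 1.65
position: [0.4407, -0.3359, 0.2246]
ee_rot: [0.001, 0.679, 0.734, 0.0]
contact_force: [1.1, 0.0, 0.1]
width: 0.0848
gripper_force: 0.0
```

```bash
python3 - <<'E'
from h import *
print(delta(world(-.365,.003,.12)),get_state()["position"],get_state()["qpos"],get_state()["contact_force"])
E
```

```text
(array([  6.7, 175.1, 104.8]), 'turn', np.float64(-7.85)) [ 0.44067829 -0.33592102  0.22462286] [-7.77107944e-01  2.43701151e-01  1.54943424e+00  3.30148406e-04
  1.34744976e+00 -8.54768825e-01] [1.11677712 0.00529939 0.13739646]
```

>>> {"fn": "apply_moves", "kwargs": {
  "deltas": [85,1,25,0,-2,85,2,50,0,-4,85,3,75,0,-6,85,4,100,10,-8,85,5,125,30,-8,85,6,150,50,-8,85,7,175,75,-8,85,7,175,105,-8,85,7,175,105,-8]
}}

```text
clock: 2.4
position: [0.6106, -0.3144, 0.1123]
ee_rot: [-0.006, 0.628, 0.778, -0.001]
contact_force: [-1.1, 0.2, -0.6]
width: 0.0848
gripper_force: 0.0
```

```bash
python3 - <<'E'
from h import *
print(delta(world(-.365,.003,.032)),get_state()["position"])
im=get_image("wrist");save(im,"w1.png")
for q,z in (("tray",0),("dock",0),("dock_seat",.012)):
    for r in place_of(q,im)[:2]: print(q,np.round(r["point"],1),round(r["score"],2),np.round(px2w(im,r["point"],z),4),dock(px2w(im,r["point"],z)))
E
```

```text
(array([-3. ,  4.6, 80.2]), 'turn', np.float64(-0.11)) [ 0.61056082 -0.31438469  0.11226938]
tray [334.5  19.7] 0.71 [ 0.5904 -0.1935  0.    ] (np.float64(-0.2403272949183236), np.float64(0.005115573300481667))
```

View pics/w1.png

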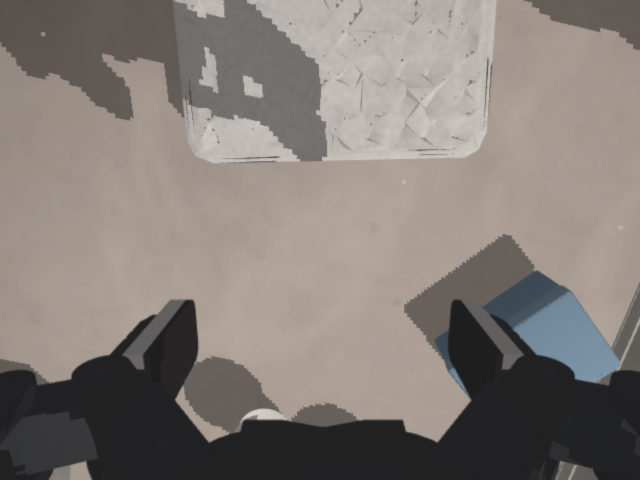

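The wrist image shows the tray's rear edge at row ~160, columns 190–490, nearly square to the tool. A blue box at (435–620, 270–390) lies near the right finger, so I'll check the clearance.

```bash
python3 - <<'E'
from h import *
im=get_image("wrist")
for z in (0,.04):
  for p in ((435,342),(540,271),(620,370),(500,400)): 
    P=px2w(im,p,z); print(z,p,np.round(dock(P),3))
for p in ((215,162),(470,157),(187,110),(490,110)): print("trayrear",np.round(dock(px2w(im,p,.042)),4))
for r in (-.057,-.043,.043,.057):
  print(r,w2px(im,world(-.365,r+.003,.025)),w2px(im,world(-.345,r+.003,.025)))
E
```

```text
0 (435, 342) [-0.454  0.082]
0 (540, 271) [-0.4   0.15]
0 (620, 370) [-0.477  0.218]
0 (500, 400) [-0.502  0.133]
0.04 (435, 342) [-0.432  0.07 ]
0.04 (540, 271) [-0.386  0.128]
0.04 (620, 370) [-0.452  0.186]
0.04 (500, 400) [-0.473  0.114]
trayrear [-0.3223 -0.0564]
trayrear [-0.3201  0.0805]
trayrear [-0.2955 -0.0691]
trayrear [-0.296   0.0888]
-0.057 [230.81850823 230.99777546] [228.78080057 198.18949139]
-0.043 [254.04836982 230.91263554] [252.49972746 198.10595688]
0.043 [396.64279091 230.39001176] [398.09401382 197.59319559]
0.057 [419.83903379 230.30499506] [421.77789261 197.50978451]
```

>>> {"fn": "apply_moves", "kwargs": {
  "deltas": [85,0,1,10,0,85,0,2,25,0,85,0,2,40,0,85,0,2,55,0,85,0,2,68,0,85,0,2,73,0,85,0,2,73,0,85,0,2,73,0]
}}

```text
clock: 3.32
position: [0.6152, -0.3171, 0.0471]
ee_rot: [0.001, 0.629, 0.778, 0.0]
contact_force: [-0.3, -0.5, 0.3]
width: 0.0852
gripper_force: 0.0
```

```bash
python3 - <<'E'
from h import *
s=get_state();print(delta(world(-.335,.005,.032)),dock(s["position"]),s["position"],s["contact_force"])
im=get_image("side");save(im,"s2.png");cv2.imwrite("pics/c2.png",cv2.resize(im["frame"][150:350,230:470,::-1],None,fx=3,fy=3))
E
```

```text
(array([31.4,  1.9, 15.1]), 'turn', np.float64(-0.21)) (np.float64(-0.3663737031326698), np.float64(0.0029848434219968832)) [ 0.6151585  -0.31710522  0.04708383] [-0.28344498 -0.51904645  0.33121233]
```

View pics/c2.png

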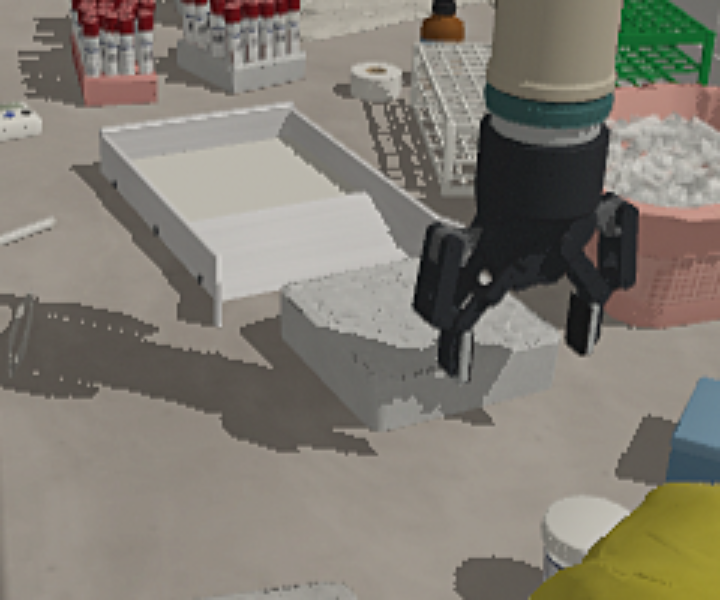

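The gripper hangs just behind the tray, with the left fingertip at crop (455,378) and the right at (585,352). From these I can get the open tip height.

```bash
python3 - <<'E'
from h import *
im=get_image("side")
for z in (.03,.043): print(z,[np.round((w2px(im,world(-.366,.003+r,z))-[230,150])*3) for r in (-.05,.05)])
E
```

```text
0.03 [array([445., 428.]), array([576., 396.])]
0.043 [array([447., 410.]), array([578., 379.])]
```

```bash
python3 - <<'E'
from h import *
im=get_image("side")
f=lambda *a: np.round((w2px(im,world(*a))-[230,150])*3)
print("tray rear L bottom/top",f(-.32,-.073,0),f(-.32,-.073,.042),"rear R",f(-.32,.082,0),f(-.32,.082,.042))
for z in (.04,.055,.07): print(z,f(-.366,-.05,z),f(-.366,-.04,z),f(-.366,.055,z))
s=get_state();print(s["position"],s["clock"],s["width"], s["qpos"])
E
```

```text
tray rear L bottom/top [373. 439.] [376. 385.] rear R [567. 392.] [574. 340.]
0.04 [442. 415.] [456. 412.] [580. 382.]
0.055 [444. 395.] [458. 392.] [583. 362.]
0.07 [446. 375.] [460. 371.] [586. 342.]
[ 0.61565751 -0.31724157  0.047737  ] 3.4667 0.08467164434766031 [-5.76137326e-01  5.73201670e-01  1.47351797e+00 -8.16702290e-05
  1.09225841e+00 -7.87276568e-01]
```

```bash
python3 - <<'E'
from h import *
im=get_image("wrist"); s=get_state(); M=rot(s["ee_rot"]); p=np.array(s["position"])
print("cam in tool",np.round(M.T@(np.array(im["position"])-p),4),"\n",np.round(M.T@rot(im["orientation"]),3))
for x in (-.011,0,.011):
  for z in (-.018,.004,.017): print(x,z,[np.round(w2px(im,p+M@np.array([x,y,z]))) for y in (-.0425,.0425)])
E
```

```text
cam in tool [ 6.470e-02 -1.000e-04 -1.504e-01] 
 [[ 0.001 -0.966 -0.26 ]
 [ 1.     0.     0.001]
 [-0.001 -0.26   0.966]]
-0.011 -0.018 [array([201., 347.]), array([444., 347.])]
-0.011 0.004 [array([216., 319.]), array([429., 319.])]
-0.011 0.017 [array([223., 305.]), array([421., 305.])]
0 -0.018 [array([198., 318.]), array([446., 318.])]
0 0.004 [array([214., 293.]), array([430., 293.])]
0 0.017 [array([222., 281.]), array([423., 281.])]
0.011 -0.018 [array([196., 288.]), array([449., 288.])]
0.011 0.004 [array([212., 267.]), array([432., 267.])]
0.011 0.017 [array([220., 256.]), array([424., 257.])]
```

Side and wrist views both put the open fingertips higher than the text suggests. I'll half-close the fingers, which lengthens them, lower the tool and look again.

>>> {"fn": "apply_moves", "kwargs": {
  "deltas": [40,0,1,0,0,40,0,2,0,0,40,0,2,5,0,40,0,2,10,0,40,0,2,15,0,40,0,2,20,0,40,0,2,25,0,40,0,2,28,0,40,0,2,30,0,40,0,2,30,0]
}}

```text
clock: 4.35
position: [0.6165, -0.3161, 0.0155]
ee_rot: [-0.001, 0.629, 0.778, -0.0]
contact_force: [0.1, -0.3, 0.2]
width: 0.0402
gripper_force: 0.0
```

```bash
python3 - <<'E'
from h import *
s=get_state();print(delta(world(-.335,.005,.032)),dock(s["position"]),s["position"],s["contact_force"],s["width"])
im=get_image("side");cv2.imwrite("pics/c3.png",cv2.resize(im["frame"][200:320,340:480,::-1],None,fx=5,fy=5))
for z in (-.01,.005,.02,.035): print(z,[np.round((w2px(im,world(dock(s["position"])[0],.005+r,z))-[340,200])*5) for r in (-.025,.025)])
E
```

```text
(array([ 30.7,   0.3, -16.4]), 'turn', np.float64(-0.2)) (np.float64(-0.3656824146604409), np.float64(0.004547781836263946)) [ 0.6165383  -0.31609684  0.01554547] [ 0.08577561 -0.33623985  0.18520703] 0.040210548047106685
-0.01 [array([244., 534.]), array([350., 506.])]
0.005 [array([247., 502.]), array([354., 474.])]
0.02 [array([250., 469.]), array([358., 442.])]
0.035 [array([253., 437.]), array([362., 410.])]
```

View pics/c3.png

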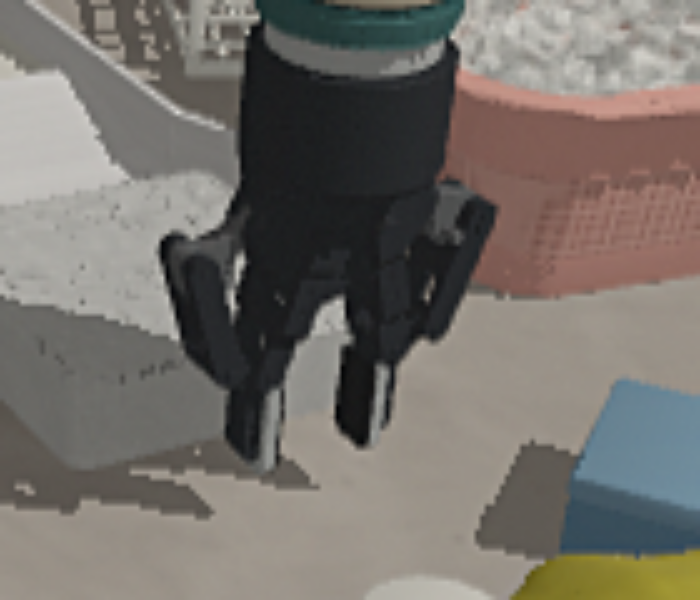

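The tips are near z≈0.019 at TCP z=0.0155, clear of the table and level with the tray's rear face. Now I'll start pushing.

>>> {"fn": "apply_moves", "kwargs": {
  "deltas": [40,10,0,-2,0,40,20,0,-4,0,40,26,0,-4,0,40,32,0,-4,0,40,38,0,-4,0,40,46,0,-4,0,40,54,0,-4,0,40,63,0,-4,0,40,72,0,-4,0,40,81,0,-4,0,40,90,0,-4,0,40,100,0,-4,0]
}}

```text
clock: 5.4
position: [0.5961, -0.2181, 0.0206]
ee_rot: [0.001, 0.629, 0.778, -0.0]
contact_force: [0.5, -2.8, 2.2]
width: 0.0398
gripper_force: 1.3
```

```bash
python3 - <<'E'
from h import *
s=get_state();print(dock(s["position"]),delta(world(-.005,.005,.032)),s["position"],s["contact_force"])
im=get_image("side")
for r in place_of("tray",im)[:1]: print(r,dock(px2w(im,r["point"],0.005)))
cv2.imwrite("pics/c4.png",cv2.resize(im["frame"][150:310,240:450,::-1],None,fx=3.7,fy=3.7))
E
```

```text
(np.float64(-0.2656004973793053), np.float64(0.005472669886954779)) (array([260.6,  -1.4, -11.7]), 'turn', np.float64(-0.2)) [ 0.59612147 -0.21811522  0.02063615] [ 0.46252649 -2.76297349  2.22845061]
{'point': [353.8, 257.2], 'score': 0.72} (np.float64(-0.18421709483328952), np.float64(-0.002274251780950244))
```

View pics/c4.png

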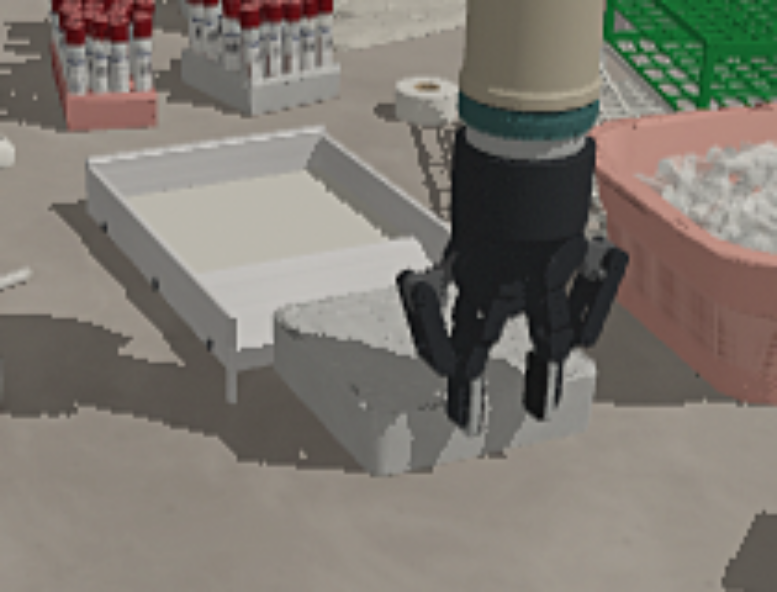

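The fingers bear mid-height on the tray's rear face, and the nose is at the ramp foot. I'll keep pushing.

>>> {"fn": "apply_moves", "kwargs": {
  "deltas": [40,10,0,0,0,40,20,0,0,0,40,30,0,0,0,40,40,0,0,0,40,50,0,0,0,40,60,0,0,0,40,70,0,0,0,40,80,0,0,0,40,90,0,0,0,40,100,0,-1,0,40,110,0,-2,0,40,120,0,-3,0]
}}

```text
clock: 6.5
position: [0.5705, -0.1002, 0.0234]
ee_rot: [0.0, 0.629, 0.778, -0.0]
contact_force: [-0.8, -2.3, -0.1]
width: 0.0397
gripper_force: 0.5
```

```bash
python3 - <<'E'
from h import *
s=get_state();print(dock(s["position"]),delta(world(-.005,.005,.032)),s["position"],s["contact_force"])
im=get_image("side")
cv2.imwrite("pics/c5.png",cv2.resize(im["frame"][150:310,240:450,::-1],None,fx=3.7,fy=3.7))
E
```

```text
(np.float64(-0.14492090075619787), np.float64(0.005585498750367693)) (array([139.9,  -1.1,  -8.6]), 'turn', np.float64(-0.2)) [ 0.57052328 -0.10018172  0.0234218 ] [-0.83151284 -2.31964087 -0.13927495]
```

View pics/c5.png

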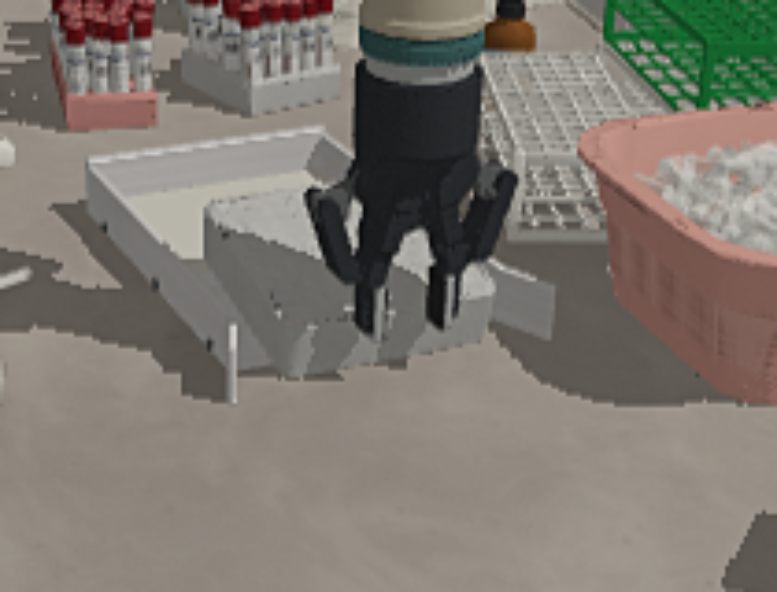

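The tray is square between the rails, with its nose over the ramp and the fingers well on its rear face. Next is up to the crest, rising slightly.

>>> {"fn": "apply_moves", "kwargs": {
  "deltas": [40,8,0,0,0,40,16,0,0,0,40,24,0,-1,0,40,32,0,-1,0,40,40,0,-2,0,40,48,0,-3,0,40,56,0,-4,0,40,64,0,-5,0,40,72,0,-6,0,40,80,0,-7,0,40,88,0,-8,0,40,96,0,-9,0]
}}

```text
clock: 7.55
position: [0.5492, -0.0056, 0.0318]
ee_rot: [-0.001, 0.629, 0.778, -0.0]
contact_force: [0.5, -0.5, -0.5]
width: 0.0399
gripper_force: 0.0
```

```bash
python3 - <<'E'
from h import *
s=get_state();print(dock(s["position"]),delta(world(-.005,.005,.032)),s["position"],s["contact_force"])
im=get_image("side")
cv2.imwrite("pics/c6.png",cv2.resize(im["frame"][150:310,240:450,::-1],None,fx=3.7,fy=3.7))
E
```

```text
(np.float64(-0.04793139163053602), np.float64(0.0048593264087693055)) (array([42.9, -0. , -0.1]), 'turn', np.float64(-0.23)) [ 0.54915207 -0.00557325  0.03178775] [ 0.53245678 -0.46086063 -0.46412481]
```

View pics/c6.png

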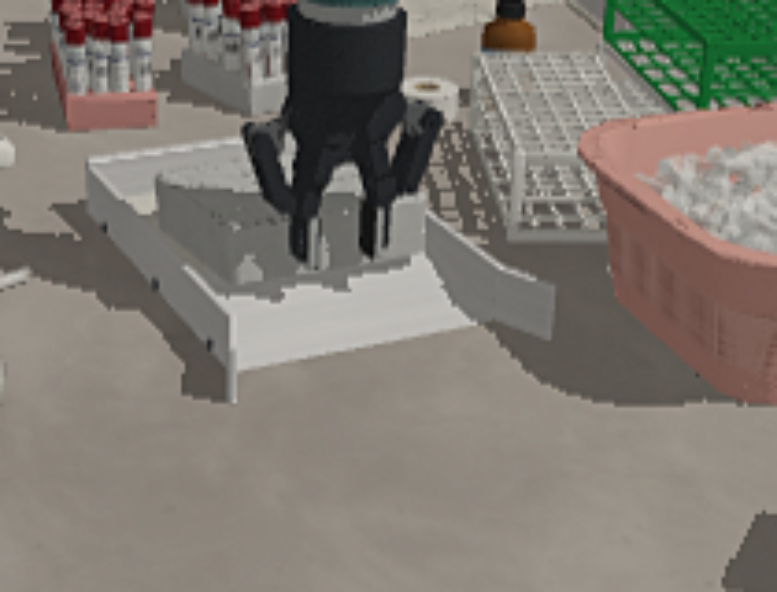

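The tray has tipped over the crest, with its rear raised and the fingers on the rear face. Last stretch.

>>> {"fn": "apply_moves", "kwargs": {
  "deltas": [40,7,0,0,0,40,14,0,0,0,40,21,0,0,0,40,28,0,0,0,40,34,0,0,0,40,40,0,0,0,40,45,0,0,0,40,48,0,0,0,40,48,0,0,0]
}}

```text
clock: 8.35
position: [0.5403, 0.0404, 0.0323]
ee_rot: [-0.0, 0.628, 0.778, 0.0]
contact_force: [0.2, -0.6, -1.0]
width: 0.0397
gripper_force: 0.0
```

>>> {"fn": "apply_moves", "kwargs": {
  "deltas": [40,-10,0,0,0,40,-25,0,-5,0,40,-40,0,-25,0,40,-60,0,-50,0,40,-80,0,-80,0,40,-110,0,-110,0,40,-140,0,-140,0,40,-140,0,-140,0]
}}

```text
clock: 9.02
position: [0.5752, -0.1044, 0.1787]
ee_rot: [0.008, 0.63, 0.776, 0.001]
contact_force: [1.0, 0.1, 0.9]
width: 0.0397
gripper_force: 0.0
```

```bash
python3 - <<'E'
from h import *
s=get_state();print(dock(s["position"]),s["position"],s["contact_force"],s["clock"])
im=get_image("side")
cv2.imwrite("pics/c7.png",cv2.resize(im["frame"][150:310,240:450,::-1],None,fx=3.7,fy=3.7))
for r in place_of("tray",im)[:1]: print(r,dock(px2w(im,r["point"],0.012)))
E
```

```text
(np.float64(-0.15008114152781893), np.float64(0.009245713121233233)) [ 0.57519877 -0.10444377  0.17874783] [1.01746509 0.09780553 0.89272754] 9.0167
{'point': [314.2, 210.1], 'score': 0.7} (np.float64(0.08606678541449296), np.float64(0.0168137541433793))
```

View pics/c7.png

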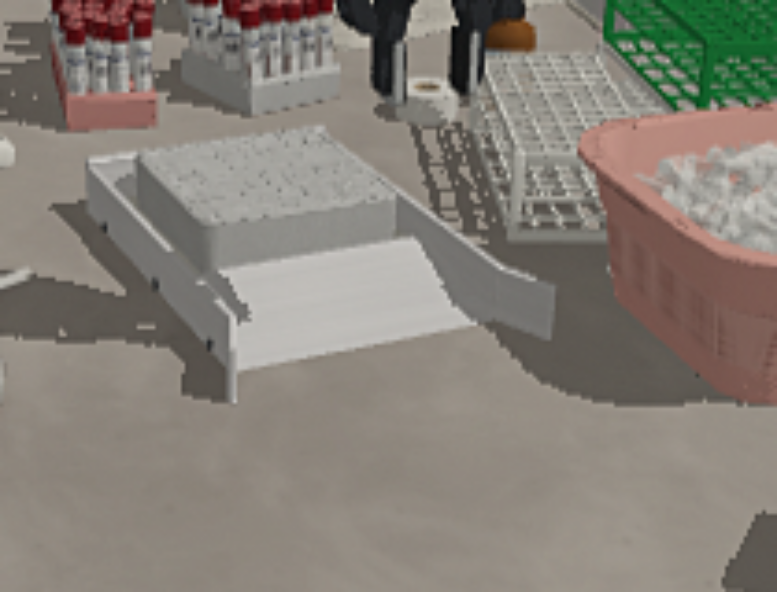

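The tray lies between the rails with its rear behind the crest. Rear top edge runs from (210,225) to (395,200). I'll check numerically that it has dropped.

```bash
python3 - <<'E'
from h import *
im=get_image("side")
f=lambda P: (w2px(im,P)-[240,150])*3.7
inv=lambda p,z: np.round(dock(px2w(im,(p[0]/3.7+240,p[1]/3.7+150),z)),4)
for n,p in dict(RL=(205,226),RR=(398,200),FR=(322,127),FL=(137,156)).items(): print(n,"z.054",inv(p,.054),"z.066",inv(p,.066))
E
```

```text
RL z.054 [ 0.0074 -0.0695] z.066 [-0.0188 -0.0797]
RR z.054 [-0.0001  0.074 ] z.066 [-0.0261  0.06  ]
FR z.054 [0.1566 0.0876] z.066 [0.1265 0.0733]
FL z.054 [ 0.15   -0.0679] z.066 [ 0.1201 -0.0782]
```

```bash
python3 -c "
from rig import *
print(sign_off())"
```

```text
the job is handed in; nothing more can be done
None
```

The tray was pushed up the ramp and measures flat in the dock with its rear edge behind the lip; the spare tray was never touched, and I handed the job in at about 9 s with the arm clear (no verdict came back).

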